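Line up the spice tins by size

TASK

Line up the four lidded spice tins on the wooden stand in order of size, one standing in the middle of each cork pad, with the largest next to the red end and the smallest at the white end. Do not knock any tin over on the way, leave them all upright, and leave the blue mug where it is.

Things in the scene. Friction and masses are not known exactly. Their poses are not given: they have to be found in the camera images.
- tin_large: largest of a set of four round lidded spice tins: steel body with a flat light wooden lid that does not come off; 60 mm tall, 62 mm across all the way up, loose, about 0.18 kg. It starts upright on the worktop, between the stand and the robot. Origin at the centre of its underside, z up.
- tin_medium: second largest of a set of four round lidded spice tins: steel body with a flat light wooden lid that does not come off; 48 mm tall, 55 mm across all the way up, loose, about 0.13 kg. It starts upright on the worktop, between the stand and the robot. Origin at the centre of its underside, z up.
- tin_small: third largest of a set of four round lidded spice tins: steel body with a flat light wooden lid that does not come off; 37 mm tall, 48 mm across all the way up, loose, about 0.09 kg. It starts upright on the worktop, between the stand and the robot. Origin at the centre of its underside, z up.
- tin_tiny: smallest of a set of four round lidded spice tins: steel body with a flat light wooden lid that does not come off; 26 mm tall, 42 mm across all the way up, loose, about 0.06 kg. It starts upright on the worktop, between the stand and the robot. Origin at the centre of its underside, z up.
- pad_1: leftmost pad of the row of four seen from the robot: round cork pad, 68 mm across, 2 mm thick, fixed on the dark wooden stand; origin at the centre of its underside, 12 mm above the worktop, so its top is 14 mm above the worktop; y runs along the row towards the end at the robot's left. The four lie in a straight row, 90 mm from centre to centre.
- pad_2: second pad from the left: round cork pad, 68 mm across, 2 mm thick, fixed on the dark wooden stand; origin at the centre of its underside, 12 mm above the worktop, so its top is 14 mm above the worktop; y runs along the row towards the end at the robot's left. The stand is a board 82 x 372 mm, its back lip 18 mm high.
- pad_3: third pad from the left: round cork pad, 68 mm across, 2 mm thick, fixed on the dark wooden stand; origin at the centre of its underside, 12 mm above the worktop, so its top is 14 mm above the worktop; y runs along the row towards the end at the robot's left. 
- pad_4: rightmost pad of the row: round cork pad, 68 mm across, 2 mm thick, fixed on the dark wooden stand; origin at the centre of its underside, 12 mm above the worktop, so its top is 14 mm above the worktop; y runs along the row towards the end at the robot's left. 
- red_cap: red end cap of the stand, a bar 88 x 18 x 26 mm fixed across one end of the board, 60 mm beyond the centre of the nearest pad; the other end has a like cap in white. It may be at the left or the right end. Origin at the centre of its underside on the worktop.
- blue_mug: blue mug, a bystander to be left alone, 91 mm tall, 82 mm across, 114 mm with its handle; loose, right of the work. Origin at the centre of its underside, z up. Note: wall cabinets hang 0.58 m and a cooker hood 0.63 m above the worktop, just behind the stand; keep the hand low (fingertips up to 0.1 m above the worktop are clear).
There are look-alikes about, which are no part of the job. What is shaped like the tin_medium but turquoise is not meant.

How it is judged:
By the outcome, as a careful person would: the job done as asked, in the order asked, and still so for the second after the job is handed in, with the robot touching nothing.
It also fails if it takes over 90 s, if anything falls off the work surface, if the arm or the gripper's body presses on something with over 40 N, if the wrist force passes 120 N, or if a joint passes its speed limit or range.

ROBOT

A 6-joint arm with a two-finger parallel gripper is mounted at the origin on a cart in front of the work surface, level with it; the furniture and walls round the work are solid. World frame = base frame: x ahead of the robot, y to its left, z up, the work surface at z = 0. Lengths are in m, angles in rad, forces in N, time in s.
With the tool pointing down it reaches from about 0.25 to 0.725 m from the base axis. Payload 9.7 kg.
Tool frame: the origin (TCP) lies at the very end of the fingers, on their centre line; the grasp point (between the pads) lies 19 mm behind it; z points along the fingers, y is the line along which they close (so a half turn about z gives the same grasp; the last joint's range is limited). The gripper opens to 85 mm and grips with 20 to 120 N. Pads are 22 mm wide; open, the fingers measure 114 mm over their backs; the gripper's body (76 mm by 85 mm) begins 54 mm behind the grasp point. The pads swing forward as they close: fully open they stand 13 mm farther back than shut.
Start: joints at [1.349, 0.087, 0.176, 1.66, 0, 1.571], TCP at [0.121, 0.537, 0.231] pointing down, gripper open.
Joint ranges: [-3.13, 3.13], [-0.85, 1.81], [-1.15, 1.24], [-2.2, 2.28], [-1.44, 1.52], [-3.14, 3.14]. Speed limits (rad/s): [2.22, 2.22, 2.57, 3.14, 3.14, 3.14].

INTERFACE

Orientations are given as a unit quaternion [w, x, y, z].
In Python, from rig import * gives the robot as it stands.
- The arm moves only by the tool move_arm, never from a script. Its argument "commands" is a list of rows, each an object with "linear": the shift along the world's x, y, z in cm, a list of three; "turn": the turn about the world's z in rad. In form: [{"linear": [tx, ty, tz], "turn": turn}, ...]. A call has 1 to 8 rows; each row is the pose to reach, as a shift and turn from the pose commanded when the call began; what a row does not reach only later rows make up. A row lasts 1/10 s, in which the tool goes at most 50 mm and 8.59 degrees, less where a joint would pass 70% of its speed; a pose out of reach is approached as far as the arm can. A call with a gripper value outside its range is refused whole. "fingers" is the finger opening in cm, from 0 to 8.54, set as the call begins (left out, the last holds). The fingers move at their own pace and stop on an object; "grip_force" is the grip in N (left out, the last holds). Time passes only in rows, so rows that repeat a pose let the fingers close. It gives the time, the measured TCP pose, the force, the opening and the grip force at its end, in the units of the state.
- get_obs(): the state, without advancing time (a new reading comes with each control period).
- snapshot(name): name is "scene" or "top" or "wrist"; returns a dict with "color" (384x512x3 uint8, red, green, blue), "camera_matrix" (3x3 intrinsics, pixels), "k1" (the pictures are not rectified: a ray, as slopes to the right and down, at radius r is drawn at 1 + k1 r^2 times it, then the intrinsics apply), "position" and "rotation" of the camera in the world; the wrist camera has in their place "mount" (4x4, takes a point from camera to tool coordinates, whose origin is the TCP and whose axes are the flange's). Camera axes: x right, y down, z forward; pixel columns grow to the right and rows downward; lengths in m; the calibration is good to about 2 mm. A picture is of the moment at which its call begins: read the wrist's pose just before it. There is no depth.
- close_job(): hands the job in; it is judged then, once.
The state is a dict: "clock": time; "joint_positions": joint angles; "qd": joint speeds; "joint_torque": joint torques, N m; "position": TCP position; "tool_rot": TCP orientation; "wrist_force": force on the tool from outside, world axes, zero at the start; "ft_torque": the same for the moment, N m; "opening": opening from 0.0 (shut) to 1.0 (fully open); "finger_force": force on a finger pad.
Only numpy, scipy, OpenCV 4.12 (cv2) and the standard library are available. Lean on these libraries where they do the work, as an engineer would, in place of code of your own. Each camera call takes 0.05 s, during which the arm holds its last target. There are 200 camera calls.

## Working session

There is one attempt and no reset: what is moved stays moved. The work goes in short steps, Python scripts to look and compute and a tool call to move; the robot and the scene stay as the last step left them, time stands still between calls to the robot, and variables do not carry over. Pictures are saved under pics/ and viewed, at most 14 in all, crops included, and the job is handed in when it is done.

Besides the shell and the picture viewer there is one more tool, called after "Call:" as name(argument=value, ...), one argument or row to a line, values as JSON. move_arm: Moves the arm, as the interface text tells. Its arguments: {"type":"object","properties":{"commands":{"type":"array"},"fingers":{"type":"number"},"grip_force":{"type":"number"}},"required":["commands"]}

```bash
mkdir -p pics; ls; python3 - <<'E'
from rig import *
import cv2
o=get_obs(); print(o)
for n in ("scene","top"):
    s=snapshot(n); cv2.imwrite(f"pics/{n}0.png",s["color"][:,:,::-1])
    import pickle; pickle.dump(s,open(f"pics/{n}0.pkl","wb"))
    print(n,s["camera_matrix"],s["k1"],s["position"],s["rotation"])
E
```

```text
pics
{'clock': 0.0, 'joint_positions': array([ 1.34902976e+00,  8.74535805e-02,  1.75173583e-01,  1.65977363e+00,
       -1.28138316e-05,  1.57084172e+00]), 'qd': array([0.00052903, 0.00130395, 0.0021815 , 0.00023832, 0.00055763,
       0.00053791]), 'joint_torque': array([ 4.32127517e-04, -5.20390821e+01,  4.64803433e+01,  1.65902852e-02,
       -6.89592366e-05,  2.28279816e-06]), 'position': array([0.12093284, 0.53633023, 0.23060687]), 'tool_rot': array([-6.31822624e-05,  1.10678735e-01,  9.93856037e-01, -6.25499747e-04]), 'wrist_force': array([-5.37694644e-04,  5.74677209e-02, -8.84562297e-01]), 'ft_torque': array([-0.06035261, -0.00558299,  0.00635265]), 'finger_force': 0.0, 'opening': 0.9939149936087471}
scene [[349.3833279    0.         255.54319836]
 [  0.         349.3833279  194.01471552]
 [  0.           0.           1.        ]] -0.09725768384604486 [ 0.20768335 -0.74357714  0.69516829] [-0.32974163  0.92103294 -0.19326679  0.07494481]
top [[468.70418371   0.         242.42613224]
 [  0.         468.70418371 187.14775095]
 [  0.           0.           1.        ]] -0.15281493969751428 [ 0.21705042 -0.27101916  1.21869087] [ 0.07234763 -0.7017068   0.70621922 -0.06023123]
```

View pics/top0.png

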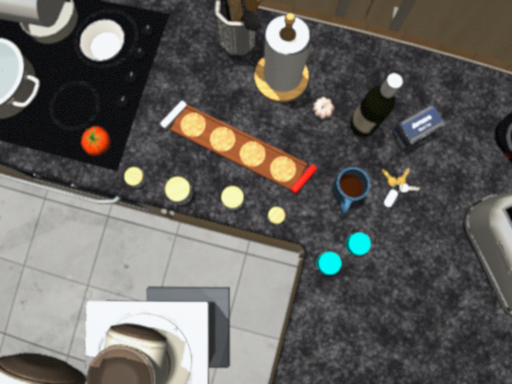

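View pics/scene0.png

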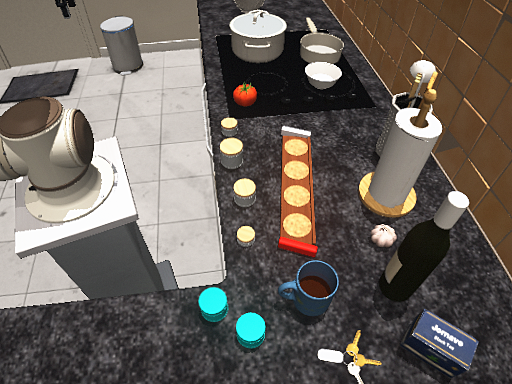

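The top view shows yellowish tin lids at (133,176), (178,189), (232,197) and (277,215). The cork pads run from (193,125) to (283,169). The white cap is at the left, and the red cap at (304,178) is at the right. The mug is at (352,185).

```bash
cat > h.py <<'E'
import numpy as np, cv2, pickle
from scipy.spatial.transform import Rotation as R
def ray(s,px):
    K=s["camera_matrix"]; d=np.array([s["k1"],0,0,0,0.])
    # drawn = ray*(1+k1 r^2), OpenCV's model
    p=cv2.undistortPoints(np.array([[px]],float),K,d,None,None,None)[0,0]
    q=np.array(s["rotation"]); r=R.from_quat(q,scalar_first=True).as_matrix() if q.size==4 else q.reshape(3,3)
    return np.array(s["position"]), r@np.array([p[0],p[1],1])
def onplane(s,px,z):
    o,v=ray(s,px); return o+v*(z-o[2])/v[2]
def blobs(s,lo,hi,amin=60):
    h=cv2.cvtColor(s["color"],cv2.COLOR_RGB2HSV); m=cv2.inRange(h,np.array(lo),np.array(hi))
    n,l,st,c=cv2.connectedComponentsWithStats(m)
    return [(c[i],st[i]) for i in range(1,n) if st[i][4]>=amin],m,l
E
python3 - <<'E'
from h import *
for n in ("top","scene"):
    s=pickle.load(open(f"pics/{n}0.pkl","rb"))
    h=cv2.cvtColor(s["color"],cv2.COLOR_RGB2HSV)
    if n=="top":
        for p in [(133,176),(178,189),(232,197),(277,215),(193,125),(252,153),(304,178)]: print(p,h[p[1],p[0]])
    for nm,lo,hi in [("yel",(10,60,150),(35,255,255)),("red",(0,200,100),(4,255,255))]:
        b,m,l=blobs(s,lo,hi)
        for c,st in b:
            z=.014 if nm=="yel" else .026
            P=onplane(s,c,z)
            A=onplane(s,(st[0]-.5,c[1]),z);B=onplane(s,(st[0]+st[2]-.5,c[1]),z)
            print(n,nm,c.round(1),st[2:],P.round(4),"width",np.linalg.norm(A-B).round(4))
E
```

```text
(133, 176) [ 29  77 247]
(178, 189) [ 30  64 248]
(232, 197) [ 31  67 248]
(277, 215) [ 29  76 247]
(193, 125) [ 20 125 248]
(252, 153) [ 23 117 248]
(304, 178) [  2 215 249]
top yel [289.7  16.5] [10  8 69] [ 0.9445 -0.3891  0.014 ] width 0.0288
top yel [277.7  84.5] [ 55  43 728] [ 0.7325 -0.3492  0.014 ] width 0.1515
top yel [238.4 146.6] [ 134   82 3739] [ 0.5561 -0.2406  0.014 ] width 0.3582
top yel [ 93.2 138. ] [ 18  22 176] [0.5863 0.1567 0.014 ] width 0.0513
top yel [133.1 175.7] [ 19  19 280] [0.4794 0.0402 0.014 ] width 0.0517
top yel [396.6 178.1] [ 27  18 206] [ 0.4671 -0.6605  0.014 ] width 0.0739
top yel [176.6 187.9] [ 25  26 407] [ 0.4454 -0.0777  0.014 ] width 0.0663
top yel [232.1 196.1] [ 23  22 350] [ 0.4225 -0.2237  0.014 ] width 0.06
top yel [276.1 214.7] [ 17  17 230] [ 0.3727 -0.3377  0.014 ] width 0.044
top red [303.2 178.6] [ 25  27 230] [ 0.4651 -0.4093  0.026 ] width 0.0652
scene yel [431.8  86. ] [ 11  29 170] [ 1.2295 -0.024   0.014 ] width 0.0434
scene yel [474.6 110.4] [23 26 60] [ 1.2725 -0.1919  0.014 ] width 0.089
scene yel [228.9 122.7] [ 16  10 115] [0.482  0.0577 0.014 ] width 0.0489
scene yel [296.6 189.7] [  34  108 2336] [ 0.5446 -0.2616  0.014 ] width 0.0875
scene yel [231.3 145.2] [ 23  16 197] [ 0.452  -0.0398  0.014 ] width 0.0658
scene yel [385.2 198.6] [ 58  43 777] [ 0.7393 -0.3781  0.014 ] width 0.1532
scene yel [244.7 186.8] [ 22  18 174] [ 0.4263 -0.1996  0.014 ] width 0.0566
scene yel [245.3 233.7] [ 18  16 212] [ 0.3721 -0.3321  0.014 ] width 0.0416
scene yel [452.  326.8] [49 30 61] [ 0.6646 -0.7064  0.014 ] width 0.1053
scene yel [359.2 352.9] [ 36  37 352] [ 0.4641 -0.6654  0.014 ] width 0.0693
scene yel [441.5 349.1] [54 33 96] [ 0.6146 -0.7312  0.014 ] width 0.1108
scene red [243.2  99.4] [ 22  13 100] [0.5619 0.1359 0.026 ] width 0.071
scene red [297.1 246.3] [ 40  20 397] [ 0.4618 -0.4161  0.026 ] width 0.0892
```

```bash
python3 - <<'E'
from h import *
S={n:pickle.load(open(f"pics/{n}0.pkl","rb")) for n in("top","scene")}
t,sc=S["top"],S["scene"]
pr={"small":((133,176),(229,123),.037,.048),"large":((177,188),(231,145),.060,.062),"medium":((232,196),(245,187),.048,.055),"tiny":((276,215),(245,234),.026,.042)}
def lid(s,p):
    h=cv2.cvtColor(s["color"],cv2.COLOR_RGB2HSV); m=cv2.inRange(h,np.array((20,40,150)),np.array((38,140,255)))
    l=cv2.connectedComponents(m)[1]; k=(l==l[p[1],p[0]]).astype(np.uint8)
    c=cv2.findContours(k,0,1)[0][0]; e=cv2.fitEllipse(c); return np.array(e[0]),e[1],k.sum()
for n,(a,b,H,D) in pr.items():
    ea=lid(t,a); eb=lid(sc,b)
    o1,v1=ray(t,ea[0]);o2,v2=ray(sc,eb[0]); v1/=np.linalg.norm(v1);v2/=np.linalg.norm(v2)
    q=np.linalg.lstsq(np.c_[v1,-v2],o2-o1,rcond=None)[0]; X=o1+q[0]*v1;Y=o2+q[1]*v2
    dd=2*np.sqrt(ea[2]/np.pi)*q[0]*abs(v1[2])/468.7
    print(n,"tri",((X+Y)/2).round(4),"gap",np.linalg.norm(X-Y).round(4),"dia",dd.round(4),"top@H",onplane(t,ea[0],H).round(4),"sc@H",onplane(sc,eb[0],H).round(4))
for n,s,seeds in(("top",t,[(193,125),(222,139),(252,153),(283,169)]),("sc",sc,[(296,147),(297,170),(297,195),(297,225)])):
    h=cv2.cvtColor(s["color"],cv2.COLOR_RGB2HSV); m=cv2.inRange(h,np.array((14,50,205)),np.array((34,160,255)))
    l=cv2.connectedComponents(m)[1]; P=[]
    for x,y in seeds:
        k=(l==l[y,x]).astype(np.uint8); c=max(cv2.findContours(k,0,1)[0],key=len); e=cv2.fitEllipse(cv2.convexHull(c)); P.append(onplane(s,e[0],.014)); print(n,np.round(e[0],1),np.round(e[1],1),P[-1].round(4))
    P=np.array(P); print(np.linalg.norm(np.diff(P,axis=0),axis=1).round(4)); d=P[0]-P[3];print("yaw",np.arctan2(-d[0],d[1]))
E
```

```text
small tri [0.4742 0.0348 0.0352] gap 0.0012 dia 0.0477 top@H [0.4744 0.0343 0.037 ] sc@H [0.4729 0.0327 0.037 ]
large tri [ 0.4347 -0.0857  0.0586] gap 0.0014 dia 0.0623 top@H [ 0.4352 -0.086   0.06  ] sc@H [ 0.4335 -0.0871  0.06  ]
medium tri [ 0.4153 -0.2245  0.0461] gap 0.0011 dia 0.0564 top@H [ 0.4155 -0.2247  0.048 ] sc@H [ 0.4141 -0.226   0.048 ]
tiny tri [ 0.3709 -0.3371  0.0245] gap 0.0007 dia 0.0436 top@H [ 0.3711 -0.3371  0.026 ] sc@H [ 0.3702 -0.3379  0.026 ]
top [192.6 124.3] [24.  25.5] [ 0.6199 -0.117   0.014 ]
top [222.  138.7] [24.4 26. ] [ 0.5784 -0.1969  0.014 ]
top [252.1 153.6] [24.9 26.3] [ 0.5365 -0.277   0.014 ]
top [282.4 168.6] [24.8 26.2] [ 0.495  -0.3565  0.014 ]
[0.09   0.0904 0.0897]
yaw -0.480844215357806
sc [295.7 146.8] [16.4 23.1] [ 0.6184 -0.1183  0.014 ]
sc [296.  169.6] [18.4 24.6] [ 0.5767 -0.1982  0.014 ]
sc [296.4 195.5] [20.9 26.2] [ 0.5351 -0.2782  0.014 ]
sc [296.7 224.7] [23.6 28. ] [ 0.4933 -0.3575  0.014 ]
[0.0902 0.0901 0.0897]
yaw -0.4818672516582451
```

The two views agree to within 2 mm, and the heights, diameters and pad spacing all check out. From white to red, the order is tiny on pad 1, small on pad 2, medium on pad 3 and large on pad 4. I'll align the fingers with the row (turn −0.26) and start with the small tin.

Call:
move_arm(
  commands=[
    {"linear":[35.3,-50.3,-12],"turn":-0.26},
    {"linear":[35.3,-50.3,-12],"turn":-0.26},
    {"linear":[35.3,-50.3,-12],"turn":-0.26},
    {"linear":[35.3,-50.3,-12],"turn":-0.26},
    {"linear":[35.3,-50.3,-12],"turn":-0.26},
    {"linear":[35.3,-50.3,-12],"turn":-0.26},
    {"linear":[35.3,-50.3,-12],"turn":-0.26},
    {"linear":[35.3,-50.3,-12],"turn":-0.26},
  ],
  fingers=8.5,
  grip_force=30,
)

```text
clock: 0.9
position: [0.3471, 0.2133, 0.1542]
tool_rot: [0.0, 0.238, 0.971, 0.0]
wrist_force: [0.8, -0.3, 0.7]
opening: 0.998
finger_force: 0.0
```

Call:
move_arm(
  commands=[
    {"linear":[12.7,-18,-4.4],"turn":0},
    {"linear":[12.7,-18,-4.4],"turn":0},
    {"linear":[12.7,-18,-4.4],"turn":0},
    {"linear":[12.7,-18,-4.4],"turn":0},
    {"linear":[12.7,-18,-4.4],"turn":0},
    {"linear":[12.7,-18,-4.4],"turn":0},
    {"linear":[12.7,-18,-4.4],"turn":0},
  ],
)

```text
clock: 1.6
position: [0.4732, 0.0349, 0.1102]
tool_rot: [-0.001, 0.239, 0.971, -0.0]
wrist_force: [-0.3, -0.0, -0.3]
opening: 0.997
finger_force: 0.0
```

```bash
python3 - <<'E'
from rig import *
from h import *
o=get_obs(); s=snapshot("wrist"); print(o["position"],s["mount"],s["k1"],s["camera_matrix"])
cv2.imwrite("pics/w1.png",s["color"][:,:,::-1])
E
```

```text
[0.47316043 0.03488709 0.11018005] [[ 1.57145854e-03 -9.51325740e-01 -3.08183171e-01  7.89096688e-02]
 [ 9.99998604e-01  1.66995156e-03 -5.58484947e-05  1.06564119e-03]
 [ 5.67781079e-04 -3.08182653e-01  9.51327036e-01 -1.42291373e-01]
 [ 0.00000000e+00  0.00000000e+00  0.00000000e+00  1.00000000e+00]] -0.06152728598406153 [[293.70617386   0.         255.58054726]
 [  0.         293.70617386 191.25263392]
 [  0.           0.           1.        ]]
```

View pics/w1.png

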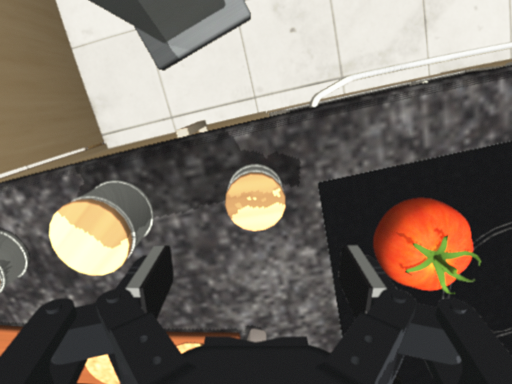

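The wrist view shows the small tin's lid at about (255,200), between the fingers, with the large tin to the left and the tomato well clear. I'll check its position from this view.

```bash
cat >> h.py <<'E'
def wrist():
    from rig import get_obs,snapshot
    o=get_obs(); s=snapshot("wrist"); T=np.eye(4); q=np.array(o["tool_rot"]); T[:3,:3]=R.from_quat(q/np.linalg.norm(q),scalar_first=True).as_matrix(); T[:3,3]=o["position"]
    C=T@s["mount"]; s["position"]=C[:3,3]; s["rotation"]=C[:3,:3]; return o,s
def lidat(s,xy,z,tol=.03):
    """lid-coloured blob nearest expected xy on height z"""
    h=cv2.cvtColor(s["color"],cv2.COLOR_RGB2HSV); m=cv2.inRange(h,np.array((8,40,150)),np.array((38,190,255)))
    best=None
    for c in cv2.findContours(m,0,1)[0]:
        if cv2.contourArea(c)<300: continue
        e=cv2.fitEllipse(cv2.convexHull(c)); P=onplane(s,e[0],z); d=np.linalg.norm(P[:2]-xy)
        if d<tol and (best is None or d<best[0]): best=(d,P,e)
    return best
E
python3 - <<'E'
from h import *
o,s=wrist()
print(lidat(s,(.474,.034),.037)); print(lidat(s,(.4345,-.0865),.06))
E
```

```text
(np.float64(0.0021492449501878765), array([0.47273408, 0.03573686, 0.037     ]), ((254.33436584472656, 201.74514770507812), (59.18241882324219, 60.26066970825195), 85.9981689453125))
(np.float64(0.0030075233197123883), array([ 0.43369374, -0.08360256,  0.06      ]), ((88.09754180908203, 237.90985107421875), (69.6053466796875, 86.02893829345703), 126.32938385009766))
```

Call:
move_arm(
  commands=[
    {"linear":[0,0,-5],"turn":0},
    {"linear":[0,0,-8],"turn":0},
    {"linear":[0,0,-10.4],"turn":0},
    {"linear":[0,0,-10.4],"turn":0},
  ],
)

```text
clock: 2.1
position: [0.471, 0.0361, 0.0039]
tool_rot: [-0.002, 0.238, 0.971, -0.001]
wrist_force: [0.5, -0.3, -0.6]
opening: 1.002
finger_force: 0.0
```

Call:
move_arm(
  commands=[
    {"linear":[0,0,0],"turn":0},
    {"linear":[0,0,0],"turn":0},
    {"linear":[0,0,0],"turn":0},
    {"linear":[0,0,0],"turn":0},
    {"linear":[0,0,0],"turn":0},
    {"linear":[0,0,0],"turn":0},
    {"linear":[0,0,0],"turn":0},
    {"linear":[0,0,0],"turn":0},
  ],
  fingers=3.5,
  grip_force=30,
)

```text
clock: 2.9
position: [0.4747, 0.0355, 0.0086]
tool_rot: [0.001, 0.239, 0.971, 0.001]
wrist_force: [-1.6, 1.5, 6.3]
opening: 0.547
finger_force: 30.2
```

Call:
move_arm(
  commands=[
    {"linear":[0,0,2],"turn":0},
    {"linear":[0,0,5],"turn":0},
    {"linear":[0,0,8.5],"turn":0},
    {"linear":[2,-5,8.5],"turn":0},
    {"linear":[4,-10,8.5],"turn":0},
    {"linear":[6,-14,8.5],"turn":0},
    {"linear":[8,-18,8.5],"turn":0},
    {"linear":[10.4,-23.2,8.5],"turn":0},
  ],
)

```text
clock: 3.7
position: [0.5755, -0.1921, 0.0928]
tool_rot: [0.001, 0.239, 0.971, 0.0]
wrist_force: [1.1, 1.7, 0.5]
opening: 0.55
finger_force: 31.3
```

Call:
move_arm(
  commands=[
    {"linear":[0,0,0],"turn":0},
    {"linear":[0,0,0],"turn":0},
    {"linear":[0,0,0],"turn":0},
  ],
)

```text
clock: 4.0
position: [0.5743, -0.1896, 0.0922]
tool_rot: [0.0, 0.238, 0.971, 0.0]
wrist_force: [0.3, 0.3, -0.3]
opening: 0.552
finger_force: 31.4
```

```bash
python3 - <<'E'
from h import *
o,s=wrist(); print(o["position"],o["opening"],o["wrist_force"])
cv2.imwrite("pics/w2.png",s["color"][:,:,::-1])
z=o["position"][2]
print(lidat(s,o["position"][:2],z+.029))
E
```

```text
[ 0.57434717 -0.18964193  0.09219374] 0.5523961677513027 [ 0.33996309  0.28843806 -0.29395398]
(np.float64(0.0029982516800808085), array([ 0.57241738, -0.18734728,  0.12119374]), ((255.63839721679688, 274.8049011230469), (88.62568664550781, 102.06866455078125), 91.63822937011719))
```

View pics/w2.png

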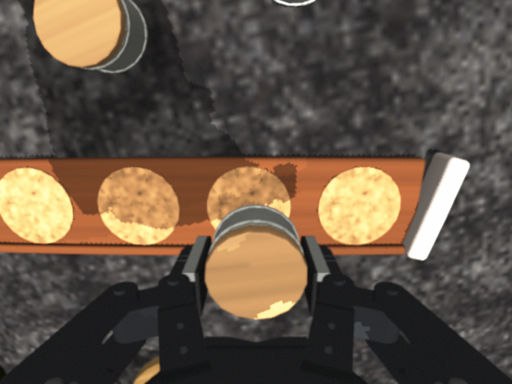

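The wrist view shows the small tin held level at (256,275). The pads are at (360,205), (249,198, partly hidden), (139,205) and (35,205), with the white cap at the right. I'll compute the pad and tin positions.

```bash
cat >> h.py <<'E'
def padat(s,xy,z=.014):
    return lidat(s,xy,z,.035)
PADS=np.array([[.619,-.1177],[.5775,-.1976],[.5358,-.2776],[.4942,-.357]])
E
python3 - <<'E'
from h import *
o,s=wrist(); print(o["position"])
for p in PADS:
    b=padat(s,p); print(p,None if b is None else (b[1].round(4),np.round(b[2][0],1),np.round(b[2][1],1)))
E
```

```text
[ 0.57435097 -0.18929767  0.09230728]
[ 0.619  -0.1177] None
[ 0.5775 -0.1976] None
[ 0.5358 -0.2776] None
[ 0.4942 -0.357 ] None
```

```bash
cat >> h.py <<'E'
def padat(s,xy,z=.014,lo=(13,40,130),hi=(34,185,255)):
    h=cv2.cvtColor(s["color"],cv2.COLOR_RGB2HSV); m=cv2.inRange(h,np.array(lo),np.array(hi)); m=cv2.morphologyEx(m,cv2.MORPH_OPEN,np.ones((9,9),np.uint8))
    for c in cv2.findContours(m,0,1)[0]:
        if cv2.contourArea(c)<300: continue
        e=cv2.fitEllipse(cv2.convexHull(c)); P=onplane(s,e[0],z)
        if np.linalg.norm(P[:2]-xy)<.04: return P,e
E
python3 - <<'E'
from h import *
o,s=wrist(); h=cv2.cvtColor(s["color"],cv2.COLOR_RGB2HSV)
print(h[195,139],h[235,139],h[205,360],h[170,310],h[235,320])
for p in PADS:
    b=padat(s,p); print(p,None if b is None else (b[0].round(4),np.round(b[1][0],1),np.round(b[1][1],1)))
for px in((360,205),(139,205)): print(onplane(s,px,.014))
E
```

```text
[ 15 141 183] [ 21 121 252] [ 22 115 254] [ 11 174 191] [ 10 171 185]
[ 0.619  -0.1177] (array([ 0.6173, -0.1167,  0.014 ]), array([358.3, 205.5]), array([76.1, 85.5]))
[ 0.5775 -0.1976] (array([ 0.5738, -0.1951,  0.014 ]), array([247.3, 202.7]), array([72.9, 84. ]))
[ 0.5358 -0.2776] (array([ 0.5351, -0.2752,  0.014 ]), array([137.7, 205.5]), array([75.1, 85.9]))
[ 0.4942 -0.357 ] (array([ 0.4939, -0.3544,  0.014 ]), array([ 34. , 205.1]), array([67.6, 85.4]))
[ 0.61756516 -0.1152714   0.014     ]
[ 0.53518679 -0.27401313  0.014     ]
```

Call:
move_arm(
  commands=[
    {"linear":[0.4,-0.9,0],"turn":0},
    {"linear":[0.4,-0.9,-3],"turn":0},
    {"linear":[0.4,-0.9,-5],"turn":0},
    {"linear":[0.4,-0.9,-6.2],"turn":0},
    {"linear":[0.4,-0.9,-6.6],"turn":0},
    {"linear":[0.4,-0.9,-6.8],"turn":0},
    {"linear":[0.4,-0.9,-6.8],"turn":0},
    {"linear":[0.4,-0.9,-6.8],"turn":0},
  ],
)

```text
clock: 4.95
position: [0.579, -0.1994, 0.0247]
tool_rot: [0.001, 0.239, 0.971, -0.0]
wrist_force: [-0.6, -0.1, -0.7]
opening: 0.55
finger_force: 31.4
```

Call:
move_arm(
  commands=[
    {"linear":[0,0,-0.15],"turn":0},
    {"linear":[0,0,-0.15],"turn":0},
  ],
)

```text
clock: 5.15
position: [0.5789, -0.1993, 0.0227]
tool_rot: [0.001, 0.239, 0.971, -0.0]
wrist_force: [-0.2, -0.4, 1.2]
opening: 0.553
finger_force: 31.6
```

Call:
move_arm(
  commands=[
    {"linear":[0,0,0],"turn":0},
    {"linear":[0,0,0],"turn":0},
    {"linear":[0,0,0],"turn":0},
    {"linear":[0,0,0],"turn":0},
    {"linear":[0,0,1],"turn":0},
    {"linear":[0,0,3],"turn":0},
    {"linear":[0,0,6],"turn":0},
    {"linear":[0,0,8],"turn":0},
  ],
  fingers=6.4,
)

```text
clock: 5.95
position: [0.5789, -0.1994, 0.1049]
tool_rot: [0.001, 0.239, 0.971, -0.0]
wrist_force: [-0.3, -0.5, 0.8]
opening: 0.745
finger_force: 0.0
```

```bash
python3 - <<'E'
from h import *
o,s=wrist(); print(o["position"])
cv2.imwrite("pics/w3.png",s["color"][:,:,::-1])
print(lidat(s,PADS[1],.051))
for p in PADS:
    b=padat(s,p); print(p,None if b is None else (b[0].round(4),np.round(b[1][0],1),np.round(b[1][1],1)))
print(lidat(s,(.4143,-.2250),.048))
E
```

```text
[ 0.57889541 -0.19937129  0.10491486]
None
[ 0.619  -0.1177] (array([ 0.6175, -0.1167,  0.014 ]), array([362.7, 190.4]), array([74.1, 82.8]))
[ 0.5775 -0.1976] (array([ 0.5798, -0.1979,  0.014 ]), array([256.3, 195. ]), array([80.6, 89.5]))
[ 0.5358 -0.2776] (array([ 0.5351, -0.2753,  0.014 ]), array([150.1, 190.6]), array([74.2, 82.9]))
[ 0.4942 -0.357 ] (array([ 0.4938, -0.3549,  0.014 ]), array([ 48.8, 190.8]), array([66.9, 83.1]))
(np.float64(0.001921756201309939), array([ 0.41568808, -0.22367095,  0.048     ]), ((96.33505249023438, 7.091510772705078), (83.29248046875, 93.89825439453125), 164.1875))
```

View pics/w3.png

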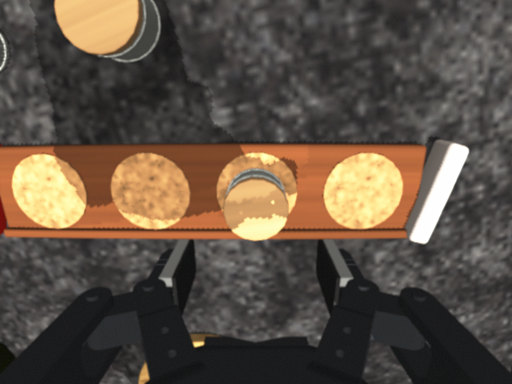

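The small tin stands on pad 2, with its lid centred at about (256,209). I'll measure its offset from the pad.

```bash
python3 - <<'E'
from h import *
o,s=wrist()
print(onplane(s,(256.5,209),.051), (onplane(s,(362.7,190.4),.014)+onplane(s,(150.1,190.6),.014))/2)
# lid seg: smooth lower edge; use horizontal extents on several rows
g=cv2.cvtColor(s["color"],cv2.COLOR_RGB2HSV); 
for r in (200,210,220,230,238): print(r,[tuple(g[r,c]) for c in (222,226,232,256,284,290,294)])
E
```

```text
[ 0.58052087 -0.19797978  0.051     ] [ 0.57871891 -0.19697798  0.014     ]
200 [(np.uint8(15), np.uint8(143), np.uint8(203)), (np.uint8(15), np.uint8(128), np.uint8(211)), (np.uint8(15), np.uint8(129), np.uint8(200)), (np.uint8(16), np.uint8(131), np.uint8(210)), (np.uint8(15), np.uint8(130), np.uint8(212)), (np.uint8(24), np.uint8(105), np.uint8(254)), (np.uint8(14), np.uint8(147), np.uint8(235))]
210 [(np.uint8(10), np.uint8(170), np.uint8(180)), (np.uint8(15), np.uint8(129), np.uint8(211)), (np.uint8(15), np.uint8(129), np.uint8(211)), (np.uint8(15), np.uint8(129), np.uint8(217)), (np.uint8(15), np.uint8(129), np.uint8(207)), (np.uint8(11), np.uint8(170), np.uint8(187)), (np.uint8(11), np.uint8(171), np.uint8(185))]
220 [(np.uint8(11), np.uint8(170), np.uint8(196)), (np.uint8(12), np.uint8(166), np.uint8(193)), (np.uint8(15), np.uint8(128), np.uint8(201)), (np.uint8(28), np.uint8(75), np.uint8(254)), (np.uint8(17), np.uint8(129), np.uint8(234)), (np.uint8(11), np.uint8(170), np.uint8(181)), (np.uint8(11), np.uint8(171), np.uint8(180))]
230 [(np.uint8(11), np.uint8(172), np.uint8(200)), (np.uint8(11), np.uint8(170), np.uint8(201)), (np.uint8(11), np.uint8(172), np.uint8(197)), (np.uint8(28), np.uint8(71), np.uint8(254)), (np.uint8(11), np.uint8(170), np.uint8(187)), (np.uint8(11), np.uint8(170), np.uint8(187)), (np.uint8(11), np.uint8(173), np.uint8(186))]
238 [(np.uint8(17), np.uint8(16), np.uint8(113)), (np.uint8(13), np.uint8(20), np.uint8(113)), (np.uint8(18), np.uint8(11), np.uint8(120)), (np.uint8(160), np.uint8(12), np.uint8(66)), (np.uint8(150), np.uint8(11), np.uint8(45)), (np.uint8(0), np.uint8(0), np.uint8(46)), (np.uint8(15), np.uint8(9), np.uint8(56))]
```

Call:
move_arm(
  commands=[
    {"linear":[-5,-0.8,0],"turn":0},
    {"linear":[-9.5,-1.5,0],"turn":0},
    {"linear":[-13.5,-2.1,0],"turn":0},
    {"linear":[-16.4,-2.5,0],"turn":0},
    {"linear":[-16.4,-2.5,0],"turn":0},
    {"linear":[-16.4,-2.5,0],"turn":0},
    {"linear":[-16.4,-2.5,0],"turn":0},
  ],
  fingers=8.5,
)

```text
clock: 6.75
position: [0.4151, -0.2242, 0.1021]
tool_rot: [0.0, 0.238, 0.971, 0.0]
wrist_force: [0.1, -0.3, 0.0]
opening: 0.999
finger_force: 0.0
```

```bash
python3 - <<'E'
from h import *
from rig import snapshot
o,s=wrist(); print(o["position"],lidat(s,(.415,-.224),.048))
o,s=wrist(); print(o["position"],lidat(s,(.415,-.224),.048))
t=snapshot("top"); cv2.imwrite("pics/top1.png",cv2.resize(t["color"][100:230,110:330,::-1],None,fx=3.5,fy=3.5))
E
```

```text
[ 0.415143   -0.22419443  0.10207818] (np.float64(0.0011782887030386939), array([ 0.41387893, -0.22363729,  0.048     ]), ((253.94432067871094, 209.6774139404297), (70.59375, 74.44712829589844), 94.14321899414062))
[ 0.41518973 -0.22413877  0.10195993] (np.float64(0.0011851764461217732), array([ 0.41387926, -0.22361454,  0.048     ]), ((253.87709045410156, 209.72933959960938), (70.55787658691406, 74.51788330078125), 95.99790954589844))
```

View pics/top1.png

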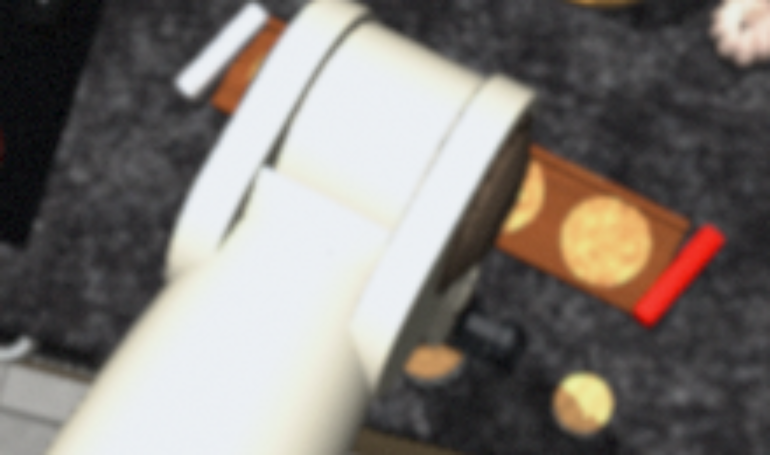

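The top crop shows the arm hiding most of the stand. Pad 4 at about (605,240) and the tiny tin at about (583,403) are undisturbed. The medium tin is centred under the tool, so I'll grasp it.

Call:
move_arm(
  commands=[
    {"linear":[-0.1,0,-4],"turn":0},
    {"linear":[-0.1,0,-7],"turn":0},
    {"linear":[-0.1,0,-9],"turn":0},
    {"linear":[-0.1,0,-9],"turn":0},
    {"linear":[-0.1,0,-9],"turn":0},
  ],
)

```text
clock: 7.4
position: [0.4138, -0.2241, 0.0124]
tool_rot: [-0.0, 0.238, 0.971, 0.0]
wrist_force: [-0.2, 0.5, 0.6]
opening: 0.999
finger_force: 0.0
```

Call:
move_arm(
  commands=[
    {"linear":[0,0,0],"turn":0},
    {"linear":[0,0,0],"turn":0},
    {"linear":[0,0,0],"turn":0},
    {"linear":[0,0,0],"turn":0},
    {"linear":[0,0,0],"turn":0},
    {"linear":[0,0,0],"turn":0},
    {"linear":[0,0,0],"turn":0},
  ],
  fingers=4.2,
)

```text
clock: 8.1
position: [0.4143, -0.2246, 0.0135]
tool_rot: [0.001, 0.239, 0.971, -0.0]
wrist_force: [-0.3, 0.3, 6.3]
opening: 0.636
finger_force: 31.2
```

Call:
move_arm(
  commands=[
    {"linear":[0,0,3],"turn":0},
    {"linear":[0,0,6.5],"turn":0},
    {"linear":[2,-0.8,8.2],"turn":0},
    {"linear":[6,-2.5,8.2],"turn":0},
    {"linear":[9.5,-4,8.2],"turn":0},
    {"linear":[12.2,-5.1,8.2],"turn":0},
    {"linear":[12.2,-5.1,8.2],"turn":0},
    {"linear":[12.2,-5.1,8.2],"turn":0},
  ],
)

```text
clock: 8.9
position: [0.5354, -0.2752, 0.0935]
tool_rot: [-0.001, 0.239, 0.971, 0.0]
wrist_force: [-0.7, -0.1, -2.0]
opening: 0.638
finger_force: 32.7
```

```bash
python3 - <<'E'
from h import *
wrist();wrist()
o,s=wrist(); print(o["position"],o["opening"])
cv2.imwrite("pics/w4.png",s["color"][:,:,::-1])
print("held",lidat(s,o["position"][:2],o["position"][2]-.0135+.048))
for p in PADS:
    b=padat(s,p); print(p,None if b is None else (b[0].round(4),np.round(b[1][0],1),np.round(b[1][1],1)))
E
```

```text
[ 0.53480854 -0.27493938  0.09415056] 0.6380668345838194
held (np.float64(0.002447068795562684), array([ 0.53342644, -0.27291998,  0.12865056]), ((255.63438415527344, 283.2599792480469), (105.30982208251953, 122.52536010742188), 91.35345458984375))
[ 0.619  -0.1177] (array([ 0.617 , -0.1172,  0.014 ]), array([468.1, 199.2]), array([68.7, 85.8]))
[ 0.5775 -0.1976] (array([ 0.5832, -0.1945,  0.014 ]), array([368.9, 206.1]), array([86.9, 95.8]))
[ 0.5358 -0.2776] (array([ 0.5319, -0.2742,  0.014 ]), array([253.4, 196. ]), array([72.3, 83.1]))
[ 0.4942 -0.357 ] (array([ 0.4934, -0.355 ,  0.014 ]), array([143.2, 199.7]), array([75.9, 85.8]))
```

View pics/w4.png

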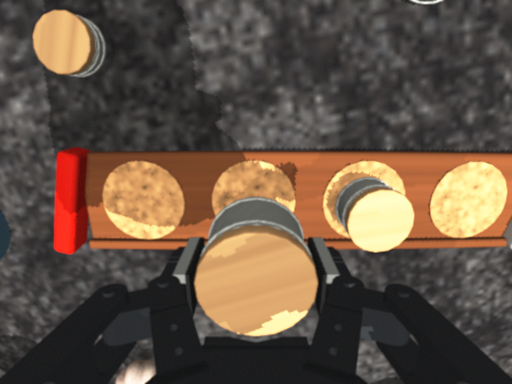

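The medium tin is held level at (256,283) over pad 3. The small tin's lid is at about (380,219) on pad 2, and the tiny tin is at the upper left.

```bash
python3 - <<'E'
from h import *
o,s=wrist()
print(onplane(s,(380.5,219.5),.051))
E
```

```text
[ 0.57699195 -0.19793008  0.051     ]
```

Call:
move_arm(
  commands=[
    {"linear":[0.1,-0.2,0],"turn":0},
    {"linear":[0.1,-0.2,-3],"turn":0},
    {"linear":[0.1,-0.2,-5],"turn":0},
    {"linear":[0.1,-0.2,-6.2],"turn":0},
    {"linear":[0.1,-0.2,-6.6],"turn":0},
    {"linear":[0.1,-0.2,-6.7],"turn":0},
    {"linear":[0.1,-0.2,-6.7],"turn":0},
    {"linear":[0.1,-0.2,-6.7],"turn":0},
  ],
)

```text
clock: 9.9
position: [0.5369, -0.2775, 0.0279]
tool_rot: [0.001, 0.239, 0.971, -0.0]
wrist_force: [0.1, 0.0, -1.0]
opening: 0.633
finger_force: 32.9
```

Call:
move_arm(
  commands=[
    {"linear":[0,0,-0.05],"turn":0},
    {"linear":[0,0,-0.05],"turn":0},
    {"linear":[0,0,-0.05],"turn":0},
    {"linear":[0,0,-0.05],"turn":0},
    {"linear":[0,0,1],"turn":0},
    {"linear":[0,0,3.5],"turn":0},
    {"linear":[0,0,7],"turn":0},
    {"linear":[0,0,8],"turn":0},
  ],
  fingers=7.2,
)

```text
clock: 10.7
position: [0.5378, -0.2779, 0.112]
tool_rot: [0.003, 0.239, 0.971, -0.001]
wrist_force: [0.1, 0.1, 0.7]
opening: 0.836
finger_force: 0.0
```

Call:
move_arm(
  commands=[
    {"linear":[-2,4,0],"turn":0},
    {"linear":[-4.2,8,0],"turn":0},
    {"linear":[-6.4,12,0],"turn":0},
    {"linear":[-8.4,16,0],"turn":0},
    {"linear":[-10.3,19.2,0],"turn":0},
    {"linear":[-10.3,19.2,0],"turn":0},
    {"linear":[-10.3,19.2,0],"turn":0},
    {"linear":[-10.3,19.2,0],"turn":0},
  ],
  fingers=8.54,
)

```text
clock: 11.5
position: [0.434, -0.0858, 0.1074]
tool_rot: [0.0, 0.239, 0.971, -0.0]
wrist_force: [0.1, -0.7, 0.3]
opening: 0.998
finger_force: 0.0
```

```bash
python3 - <<'E'
from h import *
wrist()
o,s=wrist(); print(o["position"],lidat(s,(.4345,-.0862),.06))
E
```

```text
[ 0.433975   -0.08590823  0.10726021] (np.float64(0.0024977665093947328), array([ 0.43276091, -0.08440712,  0.06      ]), ((255.1316680908203, 212.760986328125), (84.20814514160156, 87.61213684082031), 94.15670013427734))
```

Call:
move_arm(
  commands=[
    {"linear":[-0.1,0.1,-3],"turn":0},
    {"linear":[-0.1,0.1,-6],"turn":0},
    {"linear":[-0.1,0.1,-8.5],"turn":0},
    {"linear":[-0.1,0.1,-8.5],"turn":0},
    {"linear":[-0.1,0.1,-8.5],"turn":0},
  ],
)

```text
clock: 12.1
position: [0.4325, -0.0847, 0.0224]
tool_rot: [-0.0, 0.239, 0.971, -0.0]
wrist_force: [0.6, 0.3, 0.3]
opening: 0.999
finger_force: 0.0
```

Call:
move_arm(
  commands=[
    {"linear":[0,0,0],"turn":0},
    {"linear":[0,0,0],"turn":0},
    {"linear":[0,0,0],"turn":0},
    {"linear":[0,0,0],"turn":0},
    {"linear":[0,0,0],"turn":0},
    {"linear":[0,0,0],"turn":0},
    {"linear":[0,0,0],"turn":0},
  ],
  fingers=5.0,
  grip_force=35,
)

```text
clock: 12.8
position: [0.4335, -0.0846, 0.0238]
tool_rot: [0.001, 0.239, 0.971, -0.0]
wrist_force: [-0.2, -2.1, 4.8]
opening: 0.721
finger_force: 37.6
```

Call:
move_arm(
  commands=[
    {"linear":[0,0,3],"turn":0},
    {"linear":[0,0,6.5],"turn":0},
    {"linear":[0.5,-3,8],"turn":0},
    {"linear":[1.5,-7.5,8],"turn":0},
    {"linear":[2.6,-12,8],"turn":0},
    {"linear":[3.7,-16.5,8],"turn":0},
    {"linear":[4.8,-21,8],"turn":0},
    {"linear":[5.8,-25,8],"turn":0},
  ],
)

```text
clock: 13.6
position: [0.4908, -0.3366, 0.1026]
tool_rot: [0.0, 0.239, 0.971, -0.0]
wrist_force: [0.6, -0.2, -1.4]
opening: 0.714
finger_force: 39.2
```

Call:
move_arm(
  commands=[
    {"linear":[0.4,-2.2,0],"turn":0},
    {"linear":[0.4,-2.2,0],"turn":0},
    {"linear":[0.4,-2.2,0],"turn":0},
    {"linear":[0.4,-2.2,0],"turn":0},
  ],
)

```text
clock: 14.0
position: [0.4944, -0.3554, 0.1024]
tool_rot: [-0.0, 0.238, 0.971, 0.0]
wrist_force: [-0.0, -0.3, -2.0]
opening: 0.715
finger_force: 39.2
```

```bash
python3 - <<'E'
from h import *
wrist();wrist()
o,s=wrist(); print(o["position"],o["opening"])
cv2.imwrite("pics/w5.png",s["color"][:,:,::-1])
print("held",lidat(s,o["position"][:2],o["position"][2]-.0238+.06))
for p in PADS:
    b=padat(s,p); print(p,None if b is None else (b[0].round(4),np.round(b[1][0],1),np.round(b[1][1],1)))
E
```

```text
[ 0.49455554 -0.35523572  0.10257444] 0.7117113636621293
held (np.float64(0.002301142224839829), array([ 0.49335678, -0.35327149,  0.13877444]), ((255.72776794433594, 286.0889587402344), (117.58170318603516, 139.80406188964844), 90.87853240966797))
[ 0.619  -0.1177] None
[ 0.5775 -0.1976] (array([ 0.6061, -0.1764,  0.014 ]), array([491.5, 213.4]), array([51.9, 66.8]))
[ 0.5358 -0.2776] (array([ 0.5649, -0.2658,  0.014 ]), array([383.8, 219.2]), array([70.3, 82. ]))
[ 0.4942 -0.357 ] (array([ 0.4881, -0.3531,  0.014 ]), array([252.9, 188.2]), array([64.6, 78.3]))
```

View pics/w5.png

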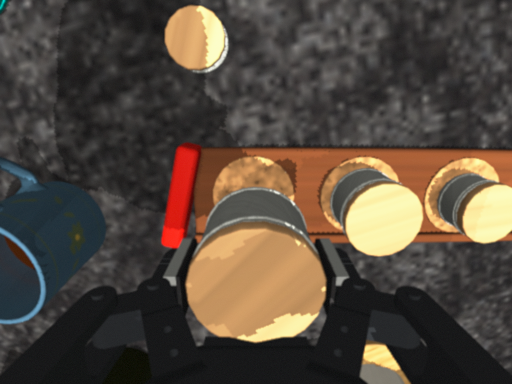

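The large tin is held at (256,286) over pad 4. The medium (383,218) and small (488,213) tins stand on their pads, and the mug's right edge is at about (105,225). I'll check the clearance to the mug and how well the medium tin is centred.

```bash
python3 - <<'E'
from h import *
o,s=wrist()
print("mug edge",onplane(s,(106,225),.085),onplane(s,(106,225),.05),"med",onplane(s,(383,218),.062))
E
```

```text
mug edge [ 0.44836253 -0.43210116  0.085     ] [ 0.45346634 -0.45712101  0.05      ] med [ 0.53478806 -0.27690933  0.062     ]
```

Call:
move_arm(
  commands=[
    {"linear":[0.1,-0.2,0],"turn":0},
    {"linear":[0.1,-0.2,-2],"turn":0},
  ],
)

```text
clock: 14.4
position: [0.4969, -0.359, 0.0849]
tool_rot: [0.002, 0.238, 0.971, -0.001]
wrist_force: [0.0, -0.1, -1.3]
opening: 0.717
finger_force: 39.2
```

Call:
move_arm(
  commands=[
    {"linear":[0,0,-2],"turn":0},
    {"linear":[0,0,-3.3],"turn":0},
    {"linear":[0,0,-4.1],"turn":0},
    {"linear":[0,0,-4.4],"turn":0},
    {"linear":[0,0,-4.4],"turn":0},
    {"linear":[0,0,-4.4],"turn":0},
  ],
)

```text
clock: 15.0
position: [0.4954, -0.3582, 0.0385]
tool_rot: [-0.0, 0.239, 0.971, 0.0]
wrist_force: [-1.7, 1.2, -2.1]
opening: 0.714
finger_force: 39.3
```

Call:
move_arm(
  commands=[
    {"linear":[0,0,-0.1],"turn":0},
    {"linear":[0,0,-0.1],"turn":0},
    {"linear":[0,0,-0.1],"turn":0},
    {"linear":[0,0,-0.1],"turn":0},
    {"linear":[0,0,1],"turn":0},
    {"linear":[0,0,3.5],"turn":0},
    {"linear":[0,0,6.5],"turn":0},
    {"linear":[0,0,6.5],"turn":0},
  ],
  fingers=7.6,
)

```text
clock: 15.8
position: [0.4972, -0.3594, 0.1087]
tool_rot: [0.003, 0.239, 0.971, -0.001]
wrist_force: [-0.1, -0.4, 0.9]
opening: 0.891
finger_force: 0.0
```

Call:
move_arm(
  commands=[
    {"linear":[-4,0.7,0],"turn":0},
    {"linear":[-8,1.3,0],"turn":0},
    {"linear":[-12.5,2.0,0],"turn":0},
    {"linear":[-12.5,2.0,0],"turn":0},
    {"linear":[-12.5,2.0,0],"turn":0},
    {"linear":[-12.5,2.0,0],"turn":0},
  ],
)

```text
clock: 16.4
position: [0.3712, -0.3386, 0.1036]
tool_rot: [0.001, 0.239, 0.971, -0.0]
wrist_force: [-0.0, -1.2, 0.0]
opening: 0.891
finger_force: 0.0
```

```bash
python3 - <<'E'
from h import *
from rig import snapshot
wrist()
o,s=wrist(); print(o["position"],lidat(s,(.3707,-.3375),.026))
t=snapshot("top"); cv2.imwrite("pics/top2.png",cv2.resize(t["color"][90:240,150:400,::-1],None,fx=3,fy=3,interpolation=cv2.INTER_CUBIC))
E
```

```text
[ 0.37133652 -0.33852103  0.10341046] (np.float64(0.0014196699609964226), array([ 0.36984075, -0.33636988,  0.026     ]), ((255.78509521484375, 197.68826293945312), (50.778228759765625, 52.29916000366211), 103.3377456665039))
```

View pics/top2.png

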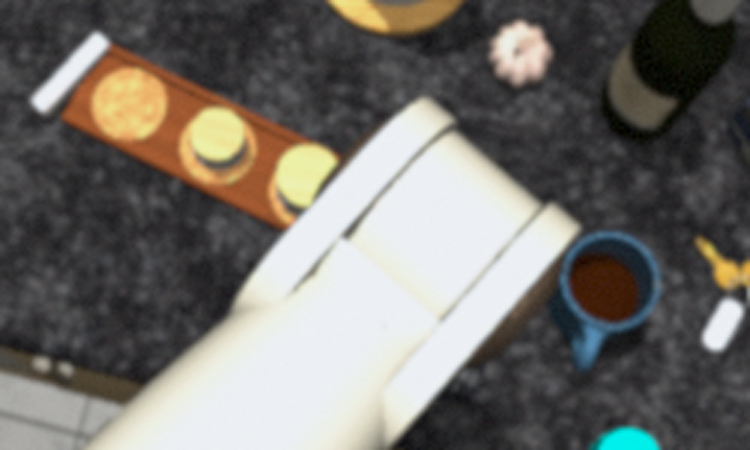

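In the top crop, the small tin is at (217,135) and the medium tin at (305,175), both on their pads. Pad 1 at (130,103) is free and the mug hasn't moved. Now the tiny tin.

Call:
move_arm(
  commands=[
    {"linear":[-0.1,0.15,-4],"turn":0},
    {"linear":[-0.1,0.15,-7.5],"turn":0},
    {"linear":[-0.1,0.15,-9.3],"turn":0},
    {"linear":[-0.1,0.15,-9.8],"turn":0},
    {"linear":[-0.1,0.15,-9.8],"turn":0},
  ],
)

```text
clock: 17.05
position: [0.3696, -0.3365, 0.0048]
tool_rot: [-0.001, 0.238, 0.971, 0.0]
wrist_force: [0.0, 0.1, 0.1]
opening: 0.89
finger_force: 0.0
```

Call:
move_arm(
  commands=[
    {"linear":[0,0,0],"turn":0},
    {"linear":[0,0,0],"turn":0},
    {"linear":[0,0,0],"turn":0},
    {"linear":[0,0,0],"turn":0},
    {"linear":[0,0,0],"turn":0},
    {"linear":[0,0,0],"turn":0},
    {"linear":[0,0,0],"turn":0},
  ],
  fingers=3.0,
  grip_force=28,
)

```text
clock: 17.75
position: [0.3702, -0.3373, 0.0066]
tool_rot: [0.001, 0.239, 0.971, -0.001]
wrist_force: [-0.6, 1.7, 6.3]
opening: 0.479
finger_force: 28.2
```

Call:
move_arm(
  commands=[
    {"linear":[0,0,3],"turn":0},
    {"linear":[0,0,6.5],"turn":0},
    {"linear":[0,0,9.3],"turn":0},
    {"linear":[3,2.6,9.3],"turn":0},
    {"linear":[6.5,5.7,9.3],"turn":0},
    {"linear":[10,8.8,9.3],"turn":0},
    {"linear":[13.5,11.8,9.3],"turn":0},
    {"linear":[17,14.9,9.3],"turn":0},
  ],
)

```text
clock: 18.55
position: [0.5409, -0.1864, 0.0987]
tool_rot: [0.001, 0.239, 0.971, -0.0]
wrist_force: [0.8, -1.0, -0.4]
opening: 0.477
finger_force: 28.7
```

Call:
move_arm(
  commands=[
    {"linear":[3.4,3,0],"turn":0},
    {"linear":[6.4,5.6,0],"turn":0},
    {"linear":[7.9,6.9,0],"turn":0},
    {"linear":[7.9,6.9,0],"turn":0},
    {"linear":[7.9,6.9,0],"turn":0},
    {"linear":[7.9,6.9,0],"turn":0},
  ],
)

```text
clock: 19.15
position: [0.6179, -0.1194, 0.0983]
tool_rot: [-0.0, 0.239, 0.971, -0.0]
wrist_force: [0.0, 0.3, -0.7]
opening: 0.475
finger_force: 28.7
```

```bash
python3 - <<'E'
from h import *
wrist();wrist()
o,s=wrist(); print(o["position"],o["opening"])
cv2.imwrite("pics/w6.png",s["color"][:,:,::-1])
print("held",lidat(s,o["position"][:2],o["position"][2]-.0066+.026))
for p in PADS:
    b=padat(s,p); print(p,None if b is None else (b[0].round(4),np.round(b[1][0],1),np.round(b[1][1],1)))
E
```

```text
[ 0.61791211 -0.11958413  0.09847753] 0.4816784263201857
held (np.float64(0.0022080315003773095), array([ 0.61671286, -0.11773016,  0.11787753]), ((255.5145721435547, 264.8375244140625), (76.32403564453125, 84.9868392944336), 93.65898895263672))
[ 0.619  -0.1177] (array([ 0.6172, -0.1158,  0.014 ]), array([258. , 194.8]), array([76.4, 83.9]))
[ 0.5775 -0.1976] (array([ 0.5791, -0.2028,  0.014 ]), array([143.7, 202.2]), array([84.6, 96.1]))
[ 0.5358 -0.2776] None
[ 0.4942 -0.357 ] None
```

View pics/w6.png

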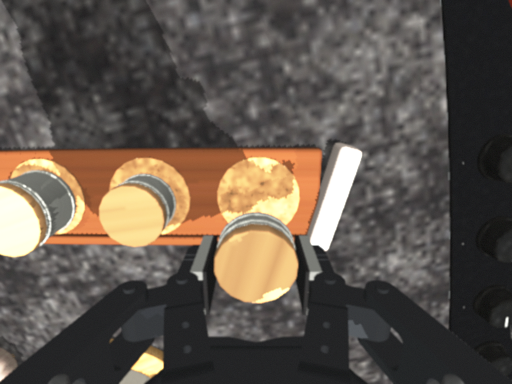

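The tiny tin is held at (256,265) over pad 1 at (258,195), within about 1 mm of its centre. I'll lower it.

Call:
move_arm(
  commands=[
    {"linear":[0,0.1,-3],"turn":0},
    {"linear":[0,0.1,-5.5],"turn":0},
    {"linear":[0,0.1,-7],"turn":0},
    {"linear":[0,0.1,-7.6],"turn":0},
    {"linear":[0,0.1,-7.7],"turn":0},
    {"linear":[0,0.1,-7.7],"turn":0},
    {"linear":[0,0.1,-7.7],"turn":0},
  ],
)

```text
clock: 20.0
position: [0.619, -0.1179, 0.0221]
tool_rot: [0.001, 0.239, 0.971, 0.0]
wrist_force: [0.8, 0.7, 0.4]
opening: 0.477
finger_force: 28.8
```

Call:
move_arm(
  commands=[
    {"linear":[0,0,-0.05],"turn":0},
    {"linear":[0,0,-0.05],"turn":0},
    {"linear":[0,0,-0.05],"turn":0},
    {"linear":[0,0,-0.05],"turn":0},
    {"linear":[0,0,1],"turn":0},
    {"linear":[0,0,3.5],"turn":0},
    {"linear":[0,0,7],"turn":0},
    {"linear":[0,0,8],"turn":0},
  ],
  fingers=5.8,
)

```text
clock: 20.8
position: [0.62, -0.118, 0.106]
tool_rot: [0.003, 0.239, 0.971, 0.0]
wrist_force: [0.4, 0.0, -0.1]
opening: 0.681
finger_force: 0.0
```

Call:
move_arm(
  commands=[
    {"linear":[-4,3,0],"turn":0},
    {"linear":[-8,6,0],"turn":0},
    {"linear":[-12,9,0],"turn":0},
    {"linear":[-16,12,0],"turn":0},
    {"linear":[-20,15,0],"turn":0},
    {"linear":[-24,18,0],"turn":0},
    {"linear":[-28,21,0],"turn":0},
    {"linear":[-28,21,0],"turn":0},
  ],
)

```text
clock: 21.6
position: [0.3352, 0.0945, 0.1018]
tool_rot: [0.0, 0.236, 0.972, 0.001]
wrist_force: [1.4, -0.6, 0.1]
opening: 0.681
finger_force: 0.0
```

```bash
python3 - <<'E'
from h import *
from rig import snapshot
wrist();wrist()
t=snapshot("top");sc=snapshot("scene")
cv2.imwrite("pics/top3.png",cv2.resize(t["color"][90:240,150:400,::-1],None,fx=3,fy=3,interpolation=cv2.INTER_CUBIC))
cv2.imwrite("pics/sc3.png",cv2.resize(sc["color"][90:330,170:400,::-1],None,fx=2.5,fy=2.5,interpolation=cv2.INTER_CUBIC))
h=cv2.cvtColor(t["color"],cv2.COLOR_RGB2HSV); m=cv2.inRange(h,np.array((25,40,150)),np.array((38,105,255)))
n,l,st,c=cv2.connectedComponentsWithStats(m)
L=[(c[i],st[i][4]) for i in range(1,n) if st[i][4]>80 and 180<c[i][0]<295 and 100<c[i][1]<190]
for (p,a),H,q in zip(sorted(L,key=lambda v:v[0][0]),(.026,.037,.048,.06),PADS+[.0009,.0007]): P=onplane(t,p,.014+H); print(p.round(1),a,P.round(4),(P[:2]-q).round(4))
E
```

```text
[191.6 120.9] 154 [ 0.6209 -0.1174  0.04  ] [ 0.001  -0.0004]
[221.8 134.6] 229 [ 0.5785 -0.1984  0.051 ] [ 0.0001 -0.0015]
[252.3 148.5] 336 [ 0.5371 -0.2772  0.062 ] [ 0.0004 -0.0003]
[284.6 162.4] 468 [ 0.4969 -0.3581  0.074 ] [ 0.0018 -0.0018]
```

View pics/top3.png

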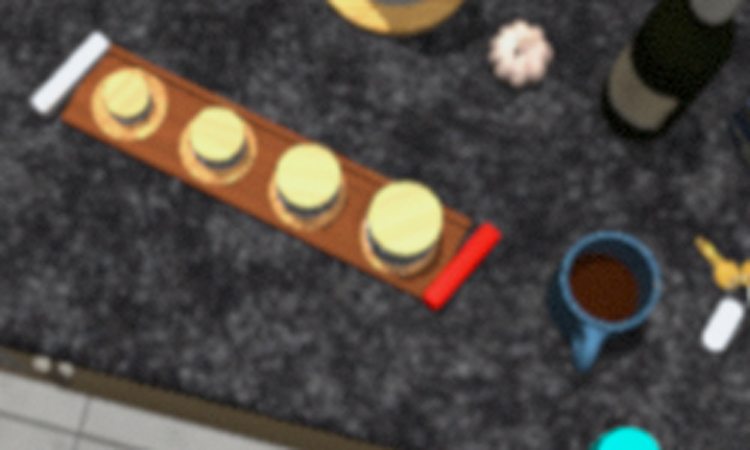

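View pics/sc3.png

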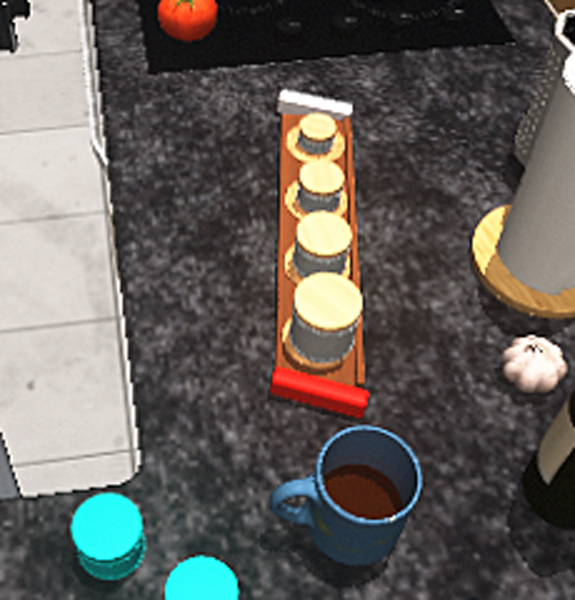

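All four tins stand upright within about 3 mm of their pad centres. The order is right, with the large tin at (403,220) next to the red cap, and the mug hasn't moved. I'll hand the job in.

```bash
python3 -c "
from rig import *
print(close_job())"
```

```text
the job is handed in; nothing more can be done
None
```

Done and handed in: all four tins stand upright on their cork pads within about 3 mm of centre, largest at the red end and smallest at the white end, and the blue mug was not touched; no verdict came back.

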